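# Seat the round hotend on the hidden stop of the setting block

## Robot

A 6-joint arm with a two-finger parallel gripper is mounted at the origin on the work surface. World frame = base frame: x ahead of the robot, y to its left, z up, the work surface at z = 0. Lengths are in mm, angles in rad, forces in N, time in s.
With the tool pointing down it reaches from about 350 to 875 mm from the base axis. Payload 4.2 kg.
Tool frame: the origin (TCP) lies at the very end of the fingers, on their centre line; the grasp point (between the pads) lies 19 mm behind it; z points along the fingers, y is the line along which they close (so a half turn about z gives the same grasp; the last joint's range is limited). The gripper opens to 85 mm and grips with 20 to 120 N. Pads are 22 mm wide; open, the fingers measure 114 mm over their backs; the gripper's body (76 mm by 85 mm) begins 54 mm behind the grasp point. The pads swing forward as they close: fully open they stand 13 mm farther back than shut.
Start: joints at [1.529, 0.385, 0.008, 0, -1.194, -0.259], TCP at [185.145, 596.926, 231.312] pointing down, gripper open.
Joint ranges: [-3.14, 3.14], [-1.21, 2.06], [-1.07, 1.41], [-3.16, 2.05], [-2.99, -0.16], [-3.1, 3.1]. Speed limits (rad/s): [2.79, 2.79, 3.14, 3.14, 3.14, 3.14].

## Interface

Orientations are given as a unit quaternion [x, y, z, w].
In Python, from bench import read_state, get_image, camera_model, job_done gives the robot as it stands.
- The arm moves only by the shell command python3 -m handwheel 'ROWS'. ROWS is JSON, a list of rows, each a list of 7 numbers: the shift along the tool's x, y, z in m, then the turn, a rotation vector about the tool's x, y, z in rad, then the gripper's target within -1 to 1 (fully open at 1, half-way at 0, shut at -1). In form: [[dx, dy, dz, wx, wy, wz, jaw], ...]. A call has 1 to 10 rows; each row is the pose to reach, as a shift and turn from the pose commanded when the call began, along the tool's axes at that moment; what a row does not reach only later rows make up. A row lasts 1/8 s, in which the tool goes at most 62.5 mm and 10.7 degrees, less where a joint would pass 70% of its speed; a pose out of reach is approached as far as the arm can. A call with a gripper value outside its range is refused whole. The fingers move at their own pace and stop on an object; the grip force is fixed at half the most. Time passes only in rows, so rows that repeat a pose let the fingers close. It gives the time, the measured TCP pose, the force, the opening and the grip force at its end, in the units of the state.
- read_state(): the state, without advancing time (a new reading comes with each control period).
- get_image(name): name is "scene" or "top" or "wrist"; returns (picture, depth): 384x512x3 uint8, blue, green, red; 384x512 float32, mm along the optical axis (not along the pixel's ray), 0 where there is no reading.
- camera_model(name): a dict with "K" (3x3 intrinsics, pixels), "dist" ([k1, k2, p1, p2, k3] as OpenCV has them; the pictures are not rectified), "rvec" (rotation vector, rad) and "tvec" (3), from world to camera coordinates, as OpenCV has them; the wrist camera has in their place "hand_eye" (4x4, takes a point from camera to tool coordinates, whose origin is the TCP and whose axes are the flange's). Camera axes: x right, y down, z forward; pixel columns grow to the right and rows downward; lengths in mm; the calibration is good to about 2 mm. A picture is of the moment at which its call begins: read the wrist's pose just before it. camera_model takes no time and is no camera call.
- job_done(): hands the job in; it is judged then, once.
The state is a dict: "clock": time; "joints": joint angles; "joint_vel": joint speeds; "joint_efforts": joint torques, N m; "position": TCP position; "ee_rot": TCP orientation; "contact_force": force on the tool from outside, world axes, zero at the start; "wrist_torque": the same for the moment, N m; "gripper_width": finger opening in mm; "grasp_force": force on a finger pad.
Only numpy, scipy, OpenCV 4.12 (cv2) and the standard library are available. Lean on these libraries where they do the work, as an engineer would, in place of code of your own. Each camera call takes 0.05 s, during which the arm holds its last target. There are 200 camera calls.

## Task

Pick up the round hotend by its head, lower it foot first into the wide well of the black setting block, and press it down with a good firm push (about 8 N, clearly more than its own weight) for about half a second, until you feel it bottom on the stop hidden inside. Then let go and leave it standing upright in the well. Leave the similar square hotend standing where it is.

Things in the scene. Friction and masses are not known exactly. Their poses are not given: they have to be found in the camera images.
- hotend_centre (a point): Round hotend, loose, upright on the bench; 110 mm tall, 0.13-0.24 kg. Upwards: flat round rubber foot 32 mm across, 12 mm high; finned aluminium body 32 mm across; from 70 to 110 mm above the underside a plain round grey head 34 mm across: grip it here from above, about 90 mm above the underside, at any yaw. The point: on its axis, half-way up (55 mm above the underside); z up.
- well_mouth (a point): Centre of the mouth of the block's wide well, level with the block's top, 70 mm above the bench; z up. The well is round, 52 mm across. Inside is a rigid flat level stop, anywhere from 25 to 45 mm below the mouth, different each time and not given: feel for it. A hotend seated on it keeps its head wholly above the block.
- block: Setting block, fixed to the bench: black, 90 x 140 mm (x, y), 70 mm high. Origin: centre of its underside. Two round wells open upwards: the wide one (52 mm) 30 mm towards its -y, a narrow one (22 mm, too small for a hotend) 38 mm towards its +y. Position and yaw vary.
- square_hotend_centre (a point): Square hotend, a bystander: same materials and height (110 mm) as the round one, but with a square foot, fins and head, 34 mm across. Loose, upright on the bench. The point: on its axis, half-way up; z up.
Things that resemble listed ones, but are neither listed nor needed, are in the scene too. Leave any purple or yellow look-alike of the part that bears hotend_centre alone.

How it is judged (in metres and radians):
On the way:
1. the round hotend, in the wide well, is pressed down on the stop with more than 3.5 N (horizontal distance between hotend_centre and well_mouth below 0.016 m and z of hotend_centre in the frame of well_mouth below 0.036 m and angle between hotend_centre's own z axis and vertical below 0.2 rad and contact force between hotend and block above 3.5 N), for 0.15 s.
At the end, for the whole second after the job is handed in: The round hotend stands released and at rest in the wide well, its foot on the hidden stop, its axis within 16 mm of the well's centre and within 10 degrees of vertical (horizontal distance between hotend_centre and well_mouth below 0.016 m and z of hotend_centre in the frame of well_mouth below 0.036 m and angle between hotend_centre's own z axis and vertical below 0.175 rad and contact force between hotend and block above 0.4 N and linear speed of hotend below 0.02 m/s); the robot touches nothing.
It fails at once if the square hotend is moved more than 30 mm from its place or tipped over (distance of square_hotend_centre from where it was at the start of the episode above 0.03 m or angle between square_hotend_centre's own z axis and vertical above 0.5 rad).
It also fails if it takes over 45 s, if anything falls off the work surface, if the arm or the gripper's body presses on something with over 40 N, if the wrist force passes 120 N, or if a joint passes its speed limit or range.

## Working session

There is one attempt and no reset: what is moved stays moved. The work goes in short steps, Python scripts to look and compute and a shell command to move; the robot and the scene stay as the last step left them, time stands still between calls to the robot, and variables do not carry over. Pictures are saved under pics/ and viewed, at most 10 in all, crops included, and the job is handed in when it is done.

```bash
mkdir -p pics
cat > h.py <<'E'
import numpy as np, cv2
from bench import *
from scipy.spatial.transform import Rotation as R
def cloud(name):
    s=read_state(); im,d=get_image(name); c=camera_model(name); K=np.array(c["K"]);dist=np.array(c["dist"])
    v,u=np.mgrid[0:384,0:512]
    n=cv2.undistortPoints(np.stack([u,v],-1).reshape(-1,1,2).astype(float),K,dist).reshape(384,512,2)
    P=np.concatenate([n*d[...,None],d[...,None]],-1)
    if "hand_eye" in c:
        T=np.array(c["hand_eye"]); P=P@T[:3,:3].T+T[:3,3]
        P=P@R.from_quat(s["ee_rot"]).as_matrix().T+np.array(s["position"])
    else:
        P=(P-np.array(c["tvec"]).ravel())@cv2.Rodrigues(np.array(c["rvec"]))[0]
    P[d==0]=np.nan
    return im,P
E
python3 - <<'E'
from h import *
a,P=cloud("top");b,Q=cloud("scene")
np.savez("v.npz",a=a,P=P,b=b,Q=Q)
cv2.imwrite("pics/1.png",cv2.resize(a,(800,600)));cv2.imwrite("pics/2.png",cv2.resize(b,(800,600)))
s=read_state();print(s)
print(R.from_quat(s["ee_rot"]).as_matrix().round(3))
m=(P[...,2]>100)&(P[...,2]<120)
n,l,st,c=cv2.connectedComponentsWithStats(m.astype(np.uint8))
for i in range(1,n):
    if st[i,4]>30: print(st[i],np.nanmean(P[l==i],0).round(1),np.ptp(P[l==i],axis=0).round(),a[l==i].mean(0).round())
E
```

```text
{'clock': 0.1, 'joints': array([ 1.52859836e+00,  3.85482614e-01,  6.76897582e-03, -3.95656056e-04,
       -1.19398561e+00, -2.58586000e-01]), 'joint_vel': array([-0.00137832, -0.00176581,  0.00178825,  0.00215796, -0.00089156,
        0.0011834 ]), 'joint_efforts': array([-1.07417254e-03, -3.93320632e+01,  1.88926649e+01,  4.19795215e+00,
       -2.63306443e-03,  4.93216604e-06]), 'position': array([185.0168362 , 596.45375687, 230.3375561 ]), 'ee_rot': array([ 9.88701025e-01, -1.49897778e-01, -8.00626485e-05,  9.65754694e-04]), 'contact_force': array([ 0.18735371,  0.43225322, -0.72638999]), 'wrist_torque': array([ 0.00337241, -0.03339111,  0.05489155]), 'grasp_force': 0.0, 'gripper_width': 85.4859962358784}
[[ 0.955 -0.296 -0.   ]
 [-0.296 -0.955 -0.002]
 [ 0.     0.002 -1.   ]]
[147 157  14  13 148] [547.3 266.1 108.4] [31. 32. 12.] [ 13. 164. 188.]
[138 187  15  14 157] [470.7 285.6 108.2] [33. 34. 13.] [107. 101. 102.]
[375 187  19  18 205] [ 466.2 -304.3  108.9] [42. 44. 13.] [105.  97.  97.]
[136 216  15  15 164] [398.1 286.9 108.7] [34. 33. 13.] [134.  63. 103.]
```

View pics/1.png

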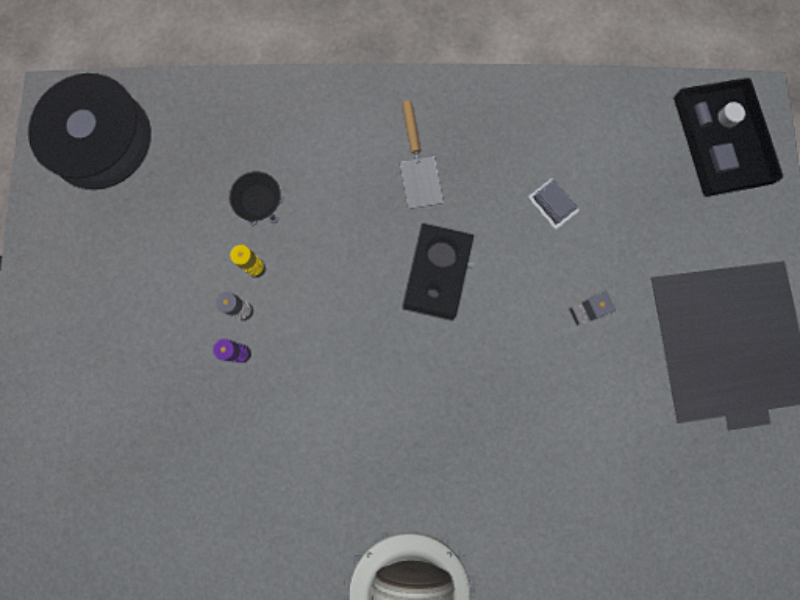

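View pics/2.png

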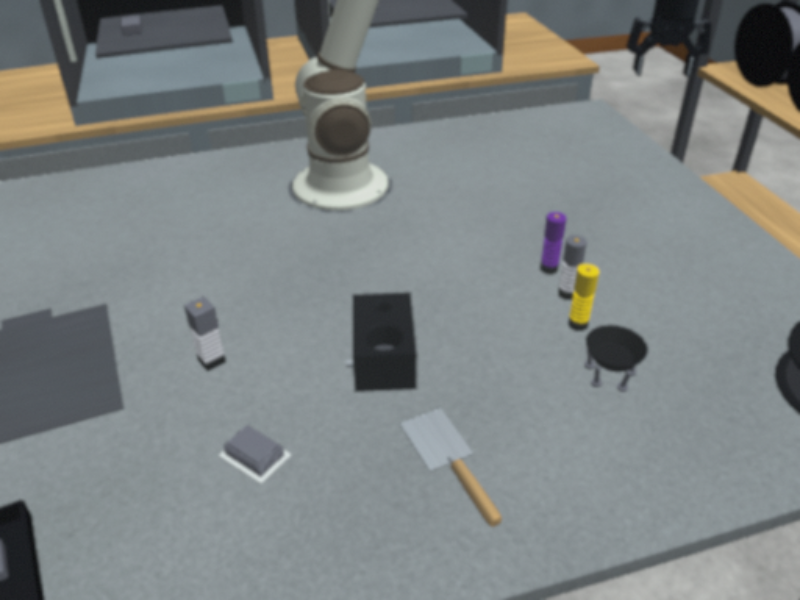

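The top view shows the block with its wide well at (441,255) and the narrow one at (433,293). There are four candidates:
- Grey round (228,302): this fits, with a round grey head.
- Grey square (600,303): the bystander.
- Yellow (241,256) and purple (223,350): look-alikes, to be left alone.

The scene view agrees, with the grey round one at (573,265) between purple and yellow. Next I'll take a confirming crop and measure the well.

Run:
```python
from h import *
v=np.load("v.npz");a,P=v["a"],v["P"]
c=a[145:245,115:215]; cv2.imwrite("pics/3.png",cv2.resize(np.hstack([c,a[145:245,345:415]]),None,fx=4,fy=4,interpolation=cv2.INTER_CUBIC))
x,y,z=P[...,0],P[...,1],P[...,2]
m=(abs(z-70)<6)&(abs(y)<150)&(x>300)&(x<750)
n,l,st,ce=cv2.connectedComponentsWithStats(m.astype(np.uint8)); i=1+st[1:,4].argmax(); m=l==i
print(st[i],z[m].mean()); r=cv2.minAreaRect(P[m][:,:2].astype(np.float32)); print("rect",r)
# holes: project pixel holes to plane z=70
cs,h=cv2.findContours(m.astype(np.uint8),cv2.RETR_CCOMP,cv2.CHAIN_APPROX_NONE)
for k,ct in enumerate(cs):
    if h[0][k][3]>=0 and len(ct)>8:
        p=P[ct[:,0,1],ct[:,0,0]]; print(cv2.minEnclosingCircle(p[:,:2].astype(np.float32)),cv2.fitEllipse(p[:,:2].astype(np.float32)))
```

```text
[ 258  143   45   60 1497] 68.89257721679024
rect ((532.6969604492188, -50.903968811035156), (90.16938781738281, 141.0765380859375), 76.83381652832031)
((494.8596496582031, -41.891334533691406), 13.182272911071777) ((494.9775390625, -41.8896484375), (23.764814376831055, 25.3136043548584), 12.348246574401855)
((561.9668579101562, -57.0424919128418), 29.93897247314453) ((561.3719482421875, -57.47902297973633), (54.01268768310547, 55.99574279785156), 31.22129249572754)
```

View pics/3.png

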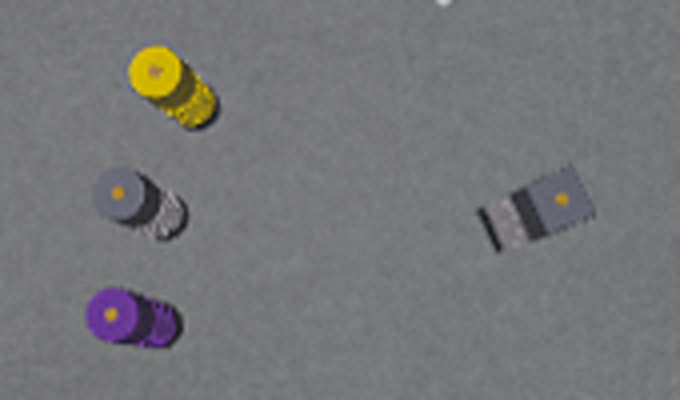

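The crop confirms it: the round grey head is at crop (118,193), between yellow and purple, and the other grey one at (562,200) is clearly square. The well fits at (562,-57), about 29.6 mm from the block's centre as it should be. I'll move above the hotend.

```bash
python3 -m handwheel '[[0.05,0.029,0,0,0,0,1],[0.1,0.058,0,0,0,0,1],[0.15,0.087,0,0,0,0,1],[0.2,0.116,0,0,0,0,1],[0.25,0.145,0,0,0,0,1],[0.3,0.174,0,0,0,0,1],[0.34,0.198,0,0,0,0,1],[0.365,0.212,0,0,0,0,1],[0.365,0.212,0,0,0,0,1],[0.365,0.212,0,0,0,0,1]]'
cat > look.py <<'E'
from h import *
import sys
im,P=cloud("wrist"); cv2.imwrite(sys.argv[1],im)
x,y,z=P[...,0],P[...,1],P[...,2]
s=read_state();Rm=R.from_quat(s["ee_rot"]).as_matrix();print(s["position"].round(1),Rm.round(3).tolist())
m=(z>102)&(z<118)
n,l,st,c=cv2.connectedComponentsWithStats(m.astype(np.uint8))
for i in range(1,n):
    if st[i,4]>200:
        p=P[l==i]; (cx,cy),r=cv2.minEnclosingCircle(p[:,:2].astype(np.float32)); print(st[i],p.mean(0).round(1),"circ",round(cx,1),round(cy,1),round(r,1),im[l==i].mean(0).round(),"tool shift",(Rm.T@(np.array([cx,cy,90-19])-s["position"])).round(1))
E
python3 look.py pics/4.png
```

```text
clock: 1.35
position: [470.6, 286.4, 231.0]
ee_rot: [0.989, -0.15, -0.0, 0.0]
contact_force: [-0.7, 0.2, 0.7]
gripper_width: 85.1
grasp_force: 0.0
[470.4 286.7 231.1] [[0.955, -0.296, -0.0], [-0.296, -0.955, -0.0], [-0.0, 0.0, -1.0]]
[ 227   73   41   42 1323] [549.6 268.9 108.5] circ 549.4 269.1 16.8 [ 64. 150. 172.] tool shift [ 80.7  -6.5 160. ]
[ 234  167   38   38 1095] [473.7 287.9 108.4] circ 473.2 288.1 16.8 [89. 86. 88.] tool shift [  2.3  -2.2 160.1]
[257 241  35  35 944] [399.9 289.3 108.2] circ 398.2 289.4 17.1 [103.  50.  82.] tool shift [-69.7  18.8 160.1]
```

View pics/4.png

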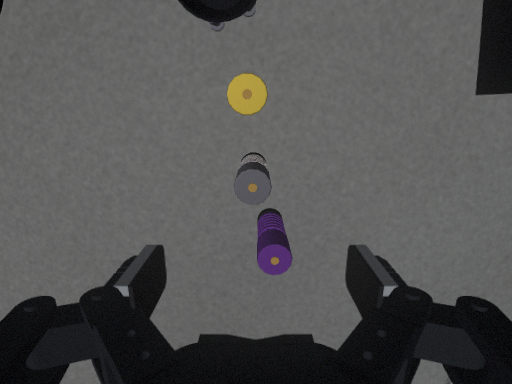

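The wrist view shows the grey round head at (252,187), between yellow (247,94) and purple (275,258). The fingers straddle the line of parts without touching any. The hotend measures (473,288). I'll descend and grip.

```bash
python3 -m handwheel '[[0.002,-0.002,0.04,0,0,0,1],[0.002,-0.002,0.08,0,0,0,1],[0.002,-0.002,0.11,0,0,0,1],[0.002,-0.002,0.135,0,0,0,1],[0.002,-0.002,0.15,0,0,0,1],[0.002,-0.002,0.16,0,0,0,1],[0.002,-0.002,0.16,0,0,0,1],[0.002,-0.002,0.16,0,0,0,0],[0.002,-0.002,0.16,0,0,0,-1],[0.002,-0.002,0.16,0,0,0,-1]]'; python3 -m handwheel '[[0,0,0,0,0,0,-1],[0,0,0,0,0,0,-1],[0,0,0,0,0,0,-1],[0,0,0,0,0,0,-1]]'
```

```text
clock: 2.65
position: [473.9, 287.9, 72.0]
ee_rot: [0.989, -0.15, 0.001, -0.001]
contact_force: [1.8, 0.7, 5.8]
gripper_width: 33.0
grasp_force: 60.3
clock: 3.15
position: [474.0, 288.1, 72.1]
ee_rot: [0.989, -0.15, 0.001, -0.001]
contact_force: [-0.3, 0.1, 5.0]
gripper_width: 32.9
grasp_force: 59.4
```

```bash
python3 -m handwheel '[[0,0,-0.03,0,0,0,-1],[0,0,-0.07,0,0,0,-1],[0,0,-0.11,0,0,0,-1],[0,0,-0.14,0,0,0,-1],[0,0,-0.14,0,0,0,-1],[0,0,-0.14,0,0,0,-1]]'
python3 - <<'E'
from h import *
s=read_state();Rm=R.from_quat(s["ee_rot"]).as_matrix();print(s["position"],s["gripper_width"],s["contact_force"],Rm.T@(np.array([562,-57.3,s["position"][2]])-s["position"]))
E
```

```text
clock: 3.9
position: [472.2, 286.8, 209.1]
ee_rot: [0.989, -0.15, -0.002, 0.001]
contact_force: [0.4, -0.3, -1.7]
gripper_width: 32.8
grasp_force: 59.8
[472.22655061 286.79181846 209.14763183] 32.83520320826809 [ 0.42858988 -0.34381708 -1.72535993] [187.90683724 301.90941504   0.42116506]
```

```bash
python3 -m handwheel '[[0.022,0.035,0,0,0,0,-1],[0.048,0.077,0,0,0,0,-1],[0.074,0.119,0,0,0,0,-1],[0.1,0.16,0,0,0,0,-1],[0.126,0.202,0,0,0,0,-1],[0.15,0.241,0,0,0,0,-1],[0.17,0.274,0,0,0,0,-1],[0.182,0.293,0,0,0,0,-1],[0.188,0.302,0,0,0,0,-1],[0.188,0.302,0,0,0,0,-1]]'
python3 - <<'E'
from h import *
im,P=cloud("wrist"); cv2.imwrite("pics/5.png",im); s=read_state(); Rm=R.from_quat(s["ee_rot"]).as_matrix(); print(s["position"])
z=P[...,2]; m=(abs(z-69)<6); n,l,st,ce=cv2.connectedComponentsWithStats(m.astype(np.uint8)); i=1+st[1:,4].argmax(); m=l==i
print(st[i],cv2.minAreaRect(P[m][:,:2].astype(np.float32)),z[m].mean())
cs,h=cv2.findContours(m.astype(np.uint8),cv2.RETR_CCOMP,cv2.CHAIN_APPROX_NONE)
for k,ct in enumerate(cs):
    if h[0][k][3]>=0 and len(ct)>20:
        p=P[ct[:,0,1],ct[:,0,0]]; print(ct.mean(0),cv2.fitEllipse(p[:,:2].astype(np.float32)))
a,Q=cloud("top"); q=Q[(Q[...,2]>60)&(Q[...,2]<160)&(abs(Q[...,1]+57)<120)]; print(len(q))
b,_=cloud("scene"); cv2.imwrite("pics/6.png",cv2.resize(b[100:300,150:350],None,fx=3,fy=3))
E
```

```text
clock: 5.15
position: [563.0, -56.7, 209.9]
ee_rot: [0.989, -0.15, -0.001, 0.0]
contact_force: [0.2, -0.2, -2.4]
gripper_width: 32.4
grasp_force: 60.1
[563.01435873 -56.19191106 210.2660792 ]
[ 203  137  102  108 5280] ((551.0432739257812, -54.0108528137207), (90.36426544189453, 105.6052474975586), 76.7087631225586) 68.34753342830999
1451
```

View pics/5.png

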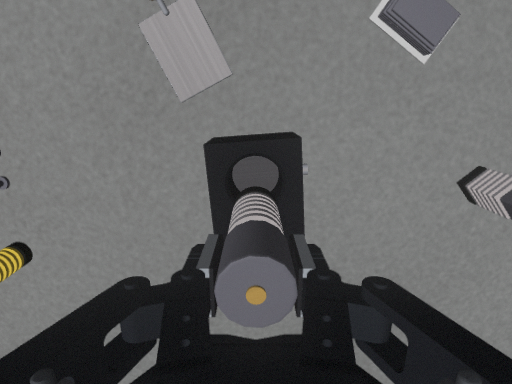

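View pics/6.png

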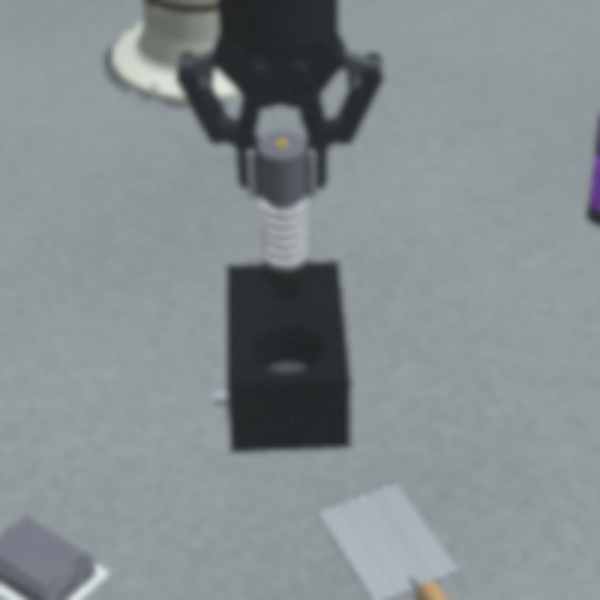

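The wrist view shows the well at (256,175), partly hidden behind the hotend. The scene crop shows the hotend held upright above the block. The block's edge as seen by the wrist puts the well at (563.5,-57), which agrees with my first measurement and with where the TCP is now. I'll lower until the foot is just above the highest possible stop.

```bash
python3 -m handwheel '[[0,0,0.03,0,0,0,-1],[0,0,0.055,0,0,0,-1],[0,0,0.07,0,0,0,-1],[0,0,0.08,0,0,0,-1],[0,0,0.087,0,0,0,-1],[0,0,0.087,0,0,0,-1],[0,0,0.087,0,0,0,-1]]'; python3 -m handwheel '[[0,0,0.002,0,0,0,-1],[0,0,0.004,0,0,0,-1],[0,0,0.004,0,0,0,-1]]'
```

```text
clock: 6.18
position: [564.1, -56.5, 125.0]
ee_rot: [0.989, -0.15, 0.001, -0.0]
contact_force: [-0.2, -0.0, -1.7]
gripper_width: 33.2
grasp_force: 60.1
clock: 6.55
position: [563.4, -56.6, 120.1]
ee_rot: [0.989, -0.15, -0.0, 0.0]
contact_force: [-0.0, -0.1, -1.9]
gripper_width: 33.0
grasp_force: 60.1
```

Hanging weight reads about -1.9 N, so contact should show as a rise. I'll feel down in small steps.

```bash
python3 -m handwheel '[[0,0,0.001,0,0,0,-1],[0,0,0.002,0,0,0,-1],[0,0,0.002,0,0,0,-1]]'
```

```text
clock: 6.92
position: [563.5, -56.5, 118.2]
ee_rot: [0.989, -0.15, -0.0, 0.0]
contact_force: [-0.6, 0.5, -1.2]
gripper_width: 32.8
grasp_force: 60.1
```

```bash
python3 -m handwheel '[[0,0,0.001,0,0,0,-1],[0,0,0.002,0,0,0,-1],[0,0,0.002,0,0,0,-1]]'
```

```text
clock: 7.3
position: [563.4, -56.6, 116.2]
ee_rot: [0.989, -0.15, -0.0, 0.0]
contact_force: [-0.7, -0.3, -1.9]
gripper_width: 32.8
grasp_force: 60.1
```

```bash
python3 -m handwheel '[[0,0,0.001,0,0,0,-1],[0,0,0.002,0,0,0,-1],[0,0,0.002,0,0,0,-1]]'
```

```text
clock: 7.68
position: [563.5, -56.5, 114.2]
ee_rot: [0.989, -0.15, -0.0, 0.0]
contact_force: [0.5, -0.1, -1.8]
gripper_width: 33.0
grasp_force: 60.1
```

```bash
python3 -m handwheel '[[0,0,0.001,0,0,0,-1],[0,0,0.002,0,0,0,-1],[0,0,0.002,0,0,0,-1]]'
```

```text
clock: 8.05
position: [563.5, -56.5, 112.2]
ee_rot: [0.989, -0.15, -0.0, 0.0]
contact_force: [0.2, -0.2, -2.2]
gripper_width: 32.7
grasp_force: 60.1
```

```bash
python3 -m handwheel '[[0,0,0.001,0,0,0,-1],[0,0,0.002,0,0,0,-1],[0,0,0.002,0,0,0,-1]]'
```

```text
clock: 8.43
position: [563.5, -56.5, 110.2]
ee_rot: [0.989, -0.15, -0.0, 0.0]
contact_force: [0.5, 0.8, -1.4]
gripper_width: 32.7
grasp_force: 60.1
```

```bash
python3 -m handwheel '[[0,0,0.001,0,0,0,-1],[0,0,0.002,0,0,0,-1],[0,0,0.002,0,0,0,-1]]'
```

```text
clock: 8.8
position: [563.4, -56.5, 108.2]
ee_rot: [0.989, -0.15, -0.0, 0.0]
contact_force: [-1.0, -0.2, -1.7]
gripper_width: 32.6
grasp_force: 60.1
```

```bash
python3 -m handwheel '[[0,0,0.001,0,0,0,-1],[0,0,0.002,0,0,0,-1],[0,0,0.002,0,0,0,-1]]'
```

```text
clock: 9.18
position: [563.5, -56.5, 106.2]
ee_rot: [0.989, -0.15, -0.0, 0.0]
contact_force: [-0.1, 0.5, -2.1]
gripper_width: 32.6
grasp_force: 60.1
```

```bash
python3 -m handwheel '[[0,0,0.001,0,0,0,-1],[0,0,0.002,0,0,0,-1],[0,0,0.002,0,0,0,-1]]'
```

```text
clock: 9.55
position: [563.4, -56.5, 104.2]
ee_rot: [0.989, -0.15, -0.0, 0.0]
contact_force: [0.1, -0.5, -1.4]
gripper_width: 32.6
grasp_force: 60.1
```

```bash
python3 -m handwheel '[[0,0,0.001,0,0,0,-1],[0,0,0.002,0,0,0,-1],[0,0,0.002,0,0,0,-1]]'
```

```text
clock: 9.93
position: [563.6, -56.5, 102.6]
ee_rot: [0.989, -0.15, 0.0, 0.0]
contact_force: [-0.8, -0.4, -0.0]
gripper_width: 33.1
grasp_force: 60.2
```

Contact is starting, as the weight has come off. I'll press in 1 mm steps.

```bash
python3 -m handwheel '[[0,0,0.001,0,0,0,-1],[0,0,0.001,0,0,0,-1],[0,0,0.001,0,0,0,-1]]'
```

```text
clock: 10.3
position: [563.8, -56.6, 102.5]
ee_rot: [0.989, -0.15, 0.0, 0.0]
contact_force: [-0.6, 1.0, 6.2]
gripper_width: 32.8
grasp_force: 60.6
```

```bash
python3 -m handwheel '[[0,0,0.0002,0,0,0,-1],[0,0,0.0002,0,0,0,-1],[0,0,0.0002,0,0,0,-1],[0,0,0.0002,0,0,0,-1],[0,0,0.0002,0,0,0,-1],[0,0,0.0002,0,0,0,-1]]'
```

```text
clock: 11.05
position: [563.9, -56.6, 102.5]
ee_rot: [0.989, -0.15, 0.001, 0.0]
contact_force: [-2.4, 1.5, 6.1]
gripper_width: 33.1
grasp_force: 60.6
```

The press is done: +6.1 N on the wrist plus 1.8 N of weight makes about 8 N, held for more than 0.75 s with z steady. I'll ease off, open and retreat upward.

```bash
python3 -m handwheel '[[0,0,-0.001,0,0,0,-1],[0,0,-0.001,0,0,0,-1],[0,0,-0.001,0,0,0,-0.3],[0,0,-0.001,0,0,0,0.5],[0,0,-0.001,0,0,0,1],[0,0,-0.001,0,0,0,1],[0,0,-0.001,0,0,0,1],[0,0,-0.001,0,0,0,1]]'; python3 -m handwheel '[[0,0,-0.01,0,0,0,1],[0,0,-0.03,0,0,0,1],[0,0,-0.06,0,0,0,1],[0,0,-0.1,0,0,0,1],[0,0,-0.13,0,0,0,1],[0,0,-0.14,0,0,0,1],[0,0,-0.14,0,0,0,1],[0,0,-0.14,0,0,0,1]]'; python3 look.py pics/7.png
python3 - <<'E'
from h import *
b,_=cloud("scene"); cv2.imwrite("pics/8.png",cv2.resize(b[120:320,150:350],None,fx=3,fy=3))
_,P=cloud("wrist"); z=P[...,2]; m=(z>120)&(z<170)
n,l,st,c=cv2.connectedComponentsWithStats(m.astype(np.uint8))
for i in range(1,n):
    if st[i,4]>200: p=P[l==i]; p=p[p[:,2]>np.percentile(p[:,2],50)-3]; print(st[i],p.mean(0).round(1),cv2.minEnclosingCircle(p[:,:2].astype(np.float32)))
E
```

```text
clock: 12.05
position: [563.5, -56.6, 102.1]
ee_rot: [0.989, -0.15, -0.0, -0.0]
contact_force: [0.1, -0.5, 0.4]
gripper_width: 85.3
grasp_force: 0.0
clock: 13.05
position: [562.7, -56.5, 240.5]
ee_rot: [0.989, -0.15, -0.001, 0.0]
contact_force: [0.4, -0.1, 0.9]
gripper_width: 85.7
grasp_force: 0.0
[562.8 -56.5 240.5] [[0.955, -0.296, -0.003], [-0.296, -0.955, -0.0], [-0.003, 0.001, -1.0]]
[ 234  171   41   43 1366] [563.6 -56.4 138.9] ((562.9437255859375, -56.238121032714844), 16.949277877807617)
```

View pics/8.png

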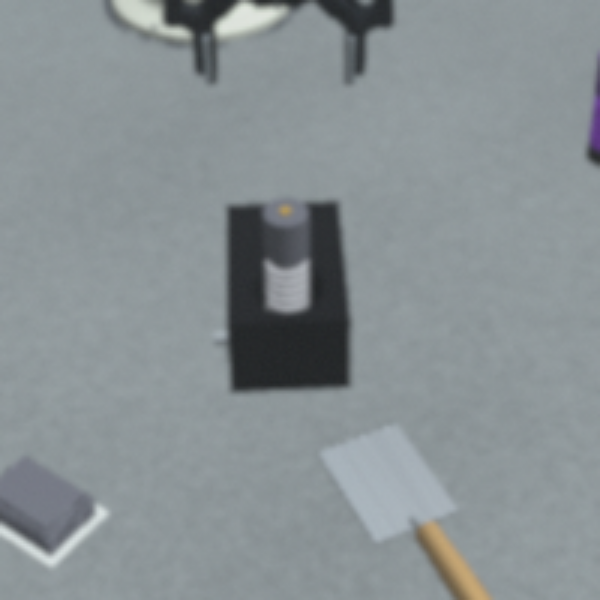

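View pics/7.png

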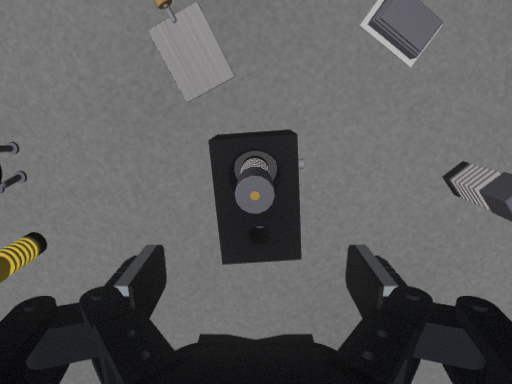

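The hotend stands upright in the well. Its head is at (255,195) in the wrist view and (286,212) in the scene crop. The top is about 140 mm up, so the foot is about 40 mm below the mouth, which is within the stop's range. The head is centred at (563,-56), and the gripper is clear.

```bash
python3 -c "
from bench import job_done
print(job_done())"
```

```text
the job is handed in; nothing more can be done
None
```

The round hotend was pressed onto the hidden stop with about 8 N, then released and left standing upright in the wide well; the square hotend was not touched, and I handed the job in at about 13 s on the robot's clock.

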